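# Count to the third gap and push the mould plate home

## Task

Starting at the red end of the mould rack, run a fingertip along the rail of yellow tags and knock over the first three, one after another, one for each gap, leaving the other three standing. Then, without lifting it, push the white mould plate along the tray and into the third gap from the red end until it is fully home against the back stop. Pick nothing up and leave the other mould plates and the things on the bench where they are.

Things in the scene. Friction and masses are not known exactly. Their poses are not given: they have to be found in the camera images.
- rack: Fixed rack, 180 x 300 mm. Origin: on the bench surface, under the rack; x = into the gaps (away from the robot at yaw 0), y = along the row of gaps, z up. Its floor is 10 mm above the bench, from x = -96 to 84 mm. The open tray lies in front of the fins and has a lip at x = -95 to -89 mm, its top 15 mm above the bench.
- gap_row (a point): Middle of the row of fins: on the floor (10 mm above the bench), at the fin noses, rack x = 5 mm, y = 0; axes as the rack's. Seven aluminium fins 6 mm thick, top 32 mm above the bench, at y = 0, +-46, +-92, +-138 mm, run to the back stop's face at rack x = 50 mm (top at 34 mm). The six gaps are 40 mm wide, centred at y = 115, 69, 23, -23, -69, -115 mm.
- tag_rail (a point): Middle of the rail behind the back stop (rack x = 71 mm, y = 0), on its top, 40 mm above the bench; axes as the rack's. It is 26 mm wide and carries six yellow tags, one behind each gap.
- red_end: Fixed red cheek block, 44 x 14 x 44 mm high, at one end of the row of fins (rack x = 30 mm, y = +158 or -158 mm): marks the end from which gaps and tags are counted. Which end it stands at varies. Origin: centre of its underside, on the bench.
- grey_end: The same block in grey, at the other end.
- white_mould_mid (a point): White mould plate, blue butterfly on top, 58 (x) x 32 (y) x 20 mm thick, about 60 g, flat on the tray near one end, nose towards the fins; slides freely. Point: half-way up, on the centre line; x towards the nose, which reaches 28 mm ahead and has 6 mm chamfered corners; the square tail is 30 mm behind. Fully home: this point at rack x = 22 mm, tail still 13 mm in front of the fin noses.
- tag0 (a joint): Yellow tag behind the gap at rack y = 115 mm: upright flap 22 wide (x), 4 thick, 32 mm high, hinged along rack x at rack x = 71 mm, 44 mm above the bench (top at 76 mm). In rad: 0 upright, positive leans to rack -y, negative to +y, stops at +-1.25. Stays where left; under 1 N moves it. Counts as over beyond 0.6.
- tag1 (a joint): Yellow tag behind the gap at rack y = 69 mm: upright flap 22 wide (x), 4 thick, 32 mm high, hinged along rack x at rack x = 71 mm, 44 mm above the bench (top at 76 mm). In rad: 0 upright, positive leans to rack -y, negative to +y, stops at +-1.25. Stays where left; under 1 N moves it. Counts as over beyond 0.6.
- tag2 (a joint): Yellow tag behind the gap at rack y = 23 mm: upright flap 22 wide (x), 4 thick, 32 mm high, hinged along rack x at rack x = 71 mm, 44 mm above the bench (top at 76 mm). In rad: 0 upright, positive leans to rack -y, negative to +y, stops at +-1.25. Stays where left; under 1 N moves it. Counts as over beyond 0.6.
- tag3 (a joint): Yellow tag behind the gap at rack y = -23 mm: upright flap 22 wide (x), 4 thick, 32 mm high, hinged along rack x at rack x = 71 mm, 44 mm above the bench (top at 76 mm). In rad: 0 upright, positive leans to rack -y, negative to +y, stops at +-1.25. Stays where left; under 1 N moves it. Counts as over beyond 0.6.
- tag4 (a joint): Yellow tag behind the gap at rack y = -69 mm: upright flap 22 wide (x), 4 thick, 32 mm high, hinged along rack x at rack x = 71 mm, 44 mm above the bench (top at 76 mm). In rad: 0 upright, positive leans to rack -y, negative to +y, stops at +-1.25. Stays where left; under 1 N moves it. Counts as over beyond 0.6.
- tag5 (a joint): Yellow tag behind the gap at rack y = -115 mm: upright flap 22 wide (x), 4 thick, 32 mm high, hinged along rack x at rack x = 71 mm, 44 mm above the bench (top at 76 mm). In rad: 0 upright, positive leans to rack -y, negative to +y, stops at +-1.25. Stays where left; under 1 N moves it. Counts as over beyond 0.6.
- orange_mould_mid (a point): Mould plate of the same shape and size as the white one. Orange, on the tray at the other end from the white one; leave it. Point: half-way up, as for the white one.
- blue_mould_mid (a point): Mould plate of the same shape and size as the white one. Blue, stored in one of the gaps; leave it. Point as for the white one.
- green_mould_mid (a point): Mould plate of the same shape and size as the white one. Green, stored in one of the gaps; leave it. Point as for the white one.
- red_casting: Loose red butterfly casting, about 50 x 60 x 10 mm, on the bench. Origin: underside.
- yellow_casting: Loose yellow butterfly casting, as the red one.
- green_casting: Loose green butterfly casting, as the red one.
- pellet_jar: Closed jar with a blue cap, 72 mm across, 85 mm high. Origin: centre of its underside.
- white_mould: The same white mould plate; origin at the centre line of its underside, 10 mm below the point above.
Things that resemble listed ones, but are neither listed nor needed, are in the scene too. Leave any purple look-alike of the white_mould alone.

How it is judged:
By the outcome, as a careful person would: the job done as asked, in the order asked, and still so for the second after the job is handed in, with the robot touching nothing.
It also fails if it takes over 69 s, if anything falls off the work surface, if the arm or the gripper's body presses on something with over 40 N, if the wrist force passes 120 N, or if a joint passes its speed limit or range.

## Robot

A 6-joint arm with a two-finger parallel gripper is mounted at the origin on the work surface. World frame = base frame: x ahead of the robot, y to its left, z up, the work surface at z = 0. Lengths are in m, angles in degrees, forces in N, time in s.
With the tool pointing down it reaches from about 0.35 to 0.875 m from the base axis. Payload 4.2 kg.
Tool frame: the origin (TCP) lies midway between the tips of the shut fingers; the grasp point (between the pads) lies 19 mm behind it; z points along the fingers, y is the line along which they close (so a half turn about z gives the same grasp; the last joint's range is limited). The gripper opens to 87 mm and grips with 3 to 60 N. Pads are 19 mm wide; open, the fingers measure 117 mm over their backs; the gripper's body (75 mm by 190 mm) begins 51 mm behind the grasp point.
Start: joints at [83.171, 22.042, 0.453, 0, -68.411, -14.817], TCP at [0.231, 0.581, 0.223] pointing down, gripper open.
Joint ranges: [-179.83, 179.83], [-69.29, 118.12], [-61.27, 80.66], [-181.25, 117.63], [-171.15, -9.14], [-177.46, 177.46]. Speed limits (degrees/s): [159.86, 159.86, 180, 180, 180, 180].

## Interface

Orientations are given as a 3x3 rotation matrix whose columns are the frame's x, y, z axes.
In Python, from station import sense, capture, finish_job, silhouettes, landmark_of gives the robot as it stands.
- The arm moves only by the tool step_arm, never from a script. Its arguments are lists of equal length, an entry for each row: "linear": the shift along the tool's x, y, z in mm, a list of three; "delta_rot": the turn, a rotation vector about the tool's x, y, z in rad, a list of three; "grip": the finger opening in mm, from 0 to 87. A call has 1 to 10 rows; each row shifts and turns the commanded pose from where the row before left it, along the tool's axes as they then stand; what a row does not reach is not made up. A row lasts 1/8 s, in which the tool goes at most 62.5 mm and 10.7 degrees, less where a joint would pass 70% of its speed; a pose out of reach is approached as far as the arm can. A call with a gripper value outside its range is refused whole. The fingers move at their own pace and stop on an object; the grip force is fixed at half the most. Time passes only in rows, so rows that do not move let the fingers close. It gives the time, the measured TCP pose, the force, the opening and the grip force at its end, in the units of the state.
- sense(): the state, without advancing time (a new reading comes with each control period).
- capture(name): name is "scene" or "top" or "wrist"; returns a dict with "img" (384x512x3 uint8, red, green, blue), "fx", "fy", "cx", "cy" (pixels), "world_to_cam" (4x4, takes a point from world to camera coordinates); the wrist camera has in their place "mount" (4x4, takes a point from camera to tool coordinates, whose origin is the TCP and whose axes are the flange's). Camera axes: x right, y up, looking along -z (the intrinsics and any distortion apply to the point x, -y, -z); pixel columns grow to the right and rows downward; lengths in m; the calibration is good to about 2 mm. A picture is of the moment at which its call begins: read the wrist's pose just before it. There is no depth.
- finish_job(): hands the job in; it is judged then, once.
Trained networks look in the newest picture that a camera, given by its name, has taken for a name from the list of things; names that differ only in an ending like _2 or _b are one class to them, and where a whole thing is asked for, a point or a joint stands for the part that bears it (a point fixed in the world has none). Each returns a list of dicts, best first, with "score" (0 to 1); they miss things now and then, are a little off and sometimes report something else, mostly with a low value. They report only what shows in the picture. A call takes as long as a camera call. They do not tell look-alikes from the thing itself.
- silhouettes(camera, label): "mask" (384x512 bool, what is visible of it) and "point" ([column, row] in pixels, amid what is visible of it).
- landmark_of(camera, label): "point" ([column, row] in pixels: a listed point, or the origin of a listed thing).
The state is a dict: "time_s": time; "joints": joint angles; "joint_velocities": joint speeds; "effort": joint torques, N m; "tcp_pos": TCP position; "ee_rot": TCP orientation; "wrist_force": force on the tool from outside, world axes, zero at the start; "moment": the same for the moment, N m; "gripper_width": opening from 0.0 (shut) to 1.0 (fully open); "gripper_force": force on a finger pad.
Only numpy, scipy, OpenCV 4.12 (cv2) and the standard library are available. Lean on these libraries where they do the work, as an engineer would, in place of code of your own. Each camera call takes 0.05 s, during which the arm holds its last target. There are 200 camera calls.

## Working session

There is one attempt and no reset: what is moved stays moved. The work goes in short steps, Python scripts to look and compute and a tool call to move; the robot and the scene stay as the last step left them, time stands still between calls to the robot, and variables do not carry over. Pictures are saved under pics/ and viewed, at most 10 in all, crops included, and the job is handed in when it is done.

Besides the shell and the picture viewer there is one more tool, called after ">>>" as a command line: name --argument value ..., lists and objects as JSON in quotes. step_arm: Moves the arm, as the interface text tells. Its arguments: {"type":"object","properties":{"linear":{"type":"array"},"delta_rot":{"type":"array"},"grip":{"type":"array"}},"required":["linear","delta_rot","grip"]}

```bash
mkdir -p pics; cat > h.py <<'E'
import numpy as np,cv2
from station import sense,capture,finish_job,silhouettes,landmark_of
def ray(c,uv):
    M=np.linalg.inv(c["world_to_cam"]); d=np.array([(uv[0]-c["cx"])/c["fx"],-(uv[1]-c["cy"])/c["fy"],-1.])
    return M[:3,3],M[:3,:3]@d
def atz(c,uv,z):
    o,d=ray(c,uv); return o+d*(z-o[2])/d[2]
def proj(c,p):
    q=c["world_to_cam"]@np.append(p,1); return np.array([c["cx"]+c["fx"]*q[0]/-q[2],c["cy"]-c["fy"]*q[1]/-q[2]])
E
python3 - <<'E'
from h import *
im=[]
for n in("scene","top"):
    c=capture(n);print(n,[k for k in c],c["fx"]);im.append(c["img"])
    for l,z in(("rack",0),("gap_row",.01),("tag_rail",.04),("red_end",0),("grey_end",0),("white_mould_mid",.02),("orange_mould_mid",.02),("blue_mould_mid",.02),("green_mould_mid",.02),("pellet_jar",0)):
        for r in landmark_of(n,l)[:3]: print(l,round(r["score"],2),np.round(r["point"]),np.round(atz(c,r["point"],z),3))
    cv2.imwrite(f"pics/{n}.png",c["img"][...,::-1])
print(sense()["ee_rot"],sense()["time_s"])
E
```

```text
scene ['img', 'fx', 'fy', 'cx', 'cy', 'world_to_cam'] 380.70469299859934
rack 0.81 [268. 206.] [0.546 0.034 0.   ]
gap_row 0.66 [273. 201.] [0.547 0.05  0.01 ]
tag_rail 0.73 [292. 204.] [0.616 0.051 0.04 ]
tag_rail 0.31 [230. 212.] [ 0.526 -0.084  0.04 ]
red_end 0.51 [235. 244.] [ 0.587 -0.122 -0.   ]
grey_end 0.61 [315. 185.] [0.574 0.2   0.   ]
white_mould_mid 0.85 [231. 212.] [ 0.511 -0.067  0.02 ]
white_mould_mid 0.81 [188. 203.] [ 0.399 -0.127  0.02 ]
orange_mould_mid 0.8 [284. 178.] [0.505 0.137 0.02 ]
blue_mould_mid 0.66 [263. 217.] [ 0.581 -0.021  0.02 ]
blue_mould_mid 0.37 [287. 175.] [0.5   0.157 0.02 ]
green_mould_mid 0.62 [307. 186.] [0.577 0.157 0.02 ]
green_mould_mid 0.54 [273. 202.] [0.556 0.04  0.02 ]
pellet_jar 0.93 [319. 144.] [0.438 0.386 0.   ]
top ['img', 'fx', 'fy', 'cx', 'cy', 'world_to_cam'] 381.93771313122147
rack 0.96 [238. 194.] [0.543 0.04  0.   ]
gap_row 0.59 [238. 188.] [0.557 0.038 0.01 ]
tag_rail 0.68 [235. 162.] [0.618 0.04  0.04 ]
red_end 0.44 [294. 172.] [ 0.591 -0.112  0.   ]
grey_end 0.61 [175. 184.] [0.583 0.202 0.   ]
white_mould_mid 0.89 [311. 247.] [ 0.388 -0.129  0.02 ]
white_mould_mid 0.53 [278. 204.] [ 0.503 -0.061  0.02 ]
orange_mould_mid 0.55 [191. 211.] [0.504 0.16  0.02 ]
blue_mould_mid 0.8 [263. 176.] [ 0.579 -0.029  0.02 ]
green_mould_mid 0.71 [192. 187.] [0.565 0.155 0.02 ]
green_mould_mid 0.17 [280. 206.] [ 0.498 -0.064  0.02 ]
pellet_jar 0.72 [107. 249.] [0.43  0.378 0.   ]
pellet_jar 0.29 [264. 179.] [ 0.577 -0.032  0.   ]
[[ 9.29482430e-01 -3.68866389e-01  4.40274156e-06]
 [-3.68866389e-01 -9.29482430e-01  1.89522903e-05]
 [-2.89859197e-06 -1.92398442e-05 -1.00000000e+00]] 1.1
```

View pics/top.png

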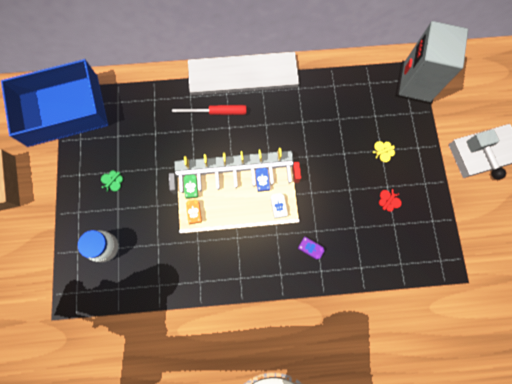

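View pics/scene.png

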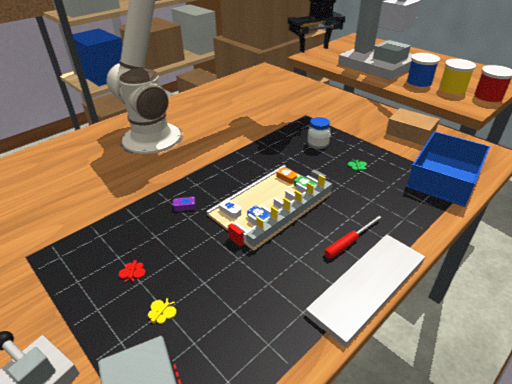

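The white mould is at top (279,206): a white plate with a blue print, standing on the tray. The look-alike is the purple plate at (311,247), off the rack. The red end is on the right (294,172), so I count from rack −y: tag5, tag4, tag3, and the gap at y=−23. I'll move over the rack for a closer wrist look, which also serves as the confirming crop.

>>> step_arm --linear '[[0,0,-20],[0,0,-20],[0,0,-20],[23,53,0],[23,53,0],[23,53,0],[23,53,0],[23,53,0],[23,53,0],[23,53,0]]' --delta_rot '[[0,0,-0.134],[0,0,-0.134],[0,0,-0.134],[0,0,0],[0,0,0],[0,0,0],[0,0,0],[0,0,0],[0,0,0],[0,0,0]]' --grip '[0,0,0,0,0,0,0,0,0,0]'

```text
time_s: 2.35
tcp_pos: [0.4009, 0.2122, 0.283]
ee_rot: [[1.0, 0.025, 0.001], [0.025, -1.0, 0.001], [0.001, -0.001, -1.0]]
wrist_force: [1.2, 0.4, 0.0]
gripper_width: 0.019
gripper_force: 0.0
```

>>> step_arm --linear '[[23,53,0],[23,53,0],[23,53,0],[23,53,0],[0,0,0],[0,0,0]]' --delta_rot '[[0,0,0],[0,0,0],[0,0,0],[0,0,0],[0,0,0],[0,0,0]]' --grip '[0,0,0,0,0,0]'

```text
time_s: 3.1
tcp_pos: [0.4974, 0.0041, 0.2824]
ee_rot: [[1.0, 0.023, -0.0], [0.023, -1.0, 0.0], [-0.0, -0.0, -1.0]]
wrist_force: [0.6, 0.6, -0.6]
gripper_width: 0.004
gripper_force: 0.0
```

```bash
cat >> h.py <<'E'
def wcap():
    s=sense(); c=capture("wrist"); T=np.eye(4); T[:3,:3]=s["ee_rot"]; T[:3,3]=s["tcp_pos"]
    c["world_to_cam"]=np.linalg.inv(T@c["mount"]); return c
E
python3 - <<'E'
from h import *
s=sense();print(s["time_s"],s["tcp_pos"],np.round(s["ee_rot"],3))
c=wcap();print(c["mount"])
for l,z in(("rack",0),("gap_row",.01),("tag_rail",.04),("red_end",0),("grey_end",0),("white_mould_mid",.02),("orange_mould_mid",.02),("blue_mould_mid",.02),("green_mould_mid",.02),("tag5",.044),("tag3",.044)):
    for r in landmark_of("wrist",l)[:3]: print(l,round(r["score"],2),np.round(r["point"]),np.round(atz(c,r["point"],z),3))
cv2.imwrite("pics/w1.png",cv2.resize(c["img"],(768,576))[...,::-1])
E
```

```text
3.1 [0.49737461 0.00406838 0.28241429] [[ 1.     0.023 -0.   ]
 [ 0.023 -1.     0.   ]
 [-0.    -0.    -1.   ]]
[[-3.23154213e-04  9.58564418e-01  2.84875678e-01  7.81696758e-02]
 [ 9.99999945e-01  2.88373218e-04  1.64036079e-04 -8.45215010e-04]
 [ 7.50886331e-05  2.84875715e-01 -9.58564459e-01 -1.61950960e-01]
 [ 0.00000000e+00  0.00000000e+00  0.00000000e+00  1.00000000e+00]]
rack 0.75 [154. 151.] [0.502 0.16  0.   ]
rack 0.66 [231. 121.] [0.551 0.041 0.   ]
gap_row 0.56 [228. 120.] [0.552 0.045 0.01 ]
tag_rail 0.98 [226.  69.] [0.618 0.044 0.04 ]
red_end 0.68 [122.  96.] [0.582 0.202 0.   ]
red_end 0.66 [335. 104.] [ 0.578 -0.114  0.   ]
red_end 0.57 [ 9. 76.] [0.606 0.362 0.   ]
grey_end 0.81 [120.  95.] [0.584 0.204 0.   ]
grey_end 0.64 [226. 117.] [0.555 0.049 0.   ]
white_mould_mid 0.86 [294. 159.] [ 0.497 -0.055  0.02 ]
white_mould_mid 0.67 [333. 230.] [ 0.384 -0.126  0.02 ]
orange_mould_mid 0.72 [ 18. 189.] [0.441 0.369 0.02 ]
orange_mould_mid 0.6 [152. 150.] [0.506 0.156 0.02 ]
blue_mould_mid 0.73 [12. 74.] [0.608 0.342 0.02 ]
green_mould_mid 0.77 [147. 107.] [0.568 0.159 0.02 ]Traceback (most recent call last):
  File "<stdin>", line 5, in <module>
ValueError: it knows: blue_mould_mid, gap_row, green_casting, green_mould_mid, grey_end, orange_mould_mid, pellet_jar, rack, red_casting, red_end, tag_rail, white_mould, white_mould_mid, yellow_casting
```

```bash
python3 - <<'E'
from h import *
c=wcap(); im=c["img"]; h=cv2.cvtColor(im,cv2.COLOR_RGB2HSV)
m=cv2.inRange(h,(20,120,100),(35,255,255)); n,_,st,ce=cv2.connectedComponentsWithStats(m)
P=[]
for i in range(1,n):
    if st[i,4]>15:
        p=atz(c,ce[i],.060); print("yellow",st[i],np.round(ce[i],1),np.round(p,4)); P.append(p)
r=[x for x in silhouettes("wrist","white_mould") ]
for x in r[:3]:
    k,_=cv2.findContours(x["mask"].astype(np.uint8),0,1); k=max(k,key=cv2.contourArea)
    b=cv2.boxPoints(cv2.minAreaRect(k)); print(x["score"],x["point"],[np.round(atz(c,q,.03)[:2],4).tolist() for q in b])
cv2.imwrite("pics/w1.png",cv2.resize(im[30:270,70:390],(800,600),interpolation=cv2.INTER_CUBIC)[...,::-1])
E
```

```text
yellow [122  51  15  21 211] [129.5  61.7] [0.6222 0.1625 0.06  ]
yellow [164  52   8  20  86] [167.1  61.4] [0.6238 0.1159 0.06  ]
yellow [204  53   5  21  77] [206.3  62.5] [0.6237 0.0674 0.06  ]
yellow [240  53   5  21  71] [242.2  62.5] [0.6248 0.023  0.06  ]
yellow [487  53  25  43 697] [502.8  74.3] [ 0.6192 -0.3035  0.06  ]
yellow [278  54   4  21  54] [279.4  63.7] [ 0.6245 -0.0232  0.06  ]
yellow [314  55  11  21 164] [319.   65.2] [ 0.6241 -0.0725  0.06  ]
yellow [140 135  20  19 140] [147.1 141.5] [0.5243 0.1486 0.06  ]
yellow [142 157   4  13  21] [143.7 162.6] [0.4956 0.1556 0.06  ]
yellow [237 260   3  34  71] [237.9 276.8] [0.32   0.0255 0.06  ]
yellow [268 278   4  16  32] [269.4 285.6] [ 0.3055 -0.0237  0.06  ]
0.83 [297.4, 158.2] [[0.5289, -0.0387], [0.5297, -0.0731], [0.4705, -0.0779], [0.4696, -0.042]]
0.73 [330.2, 221.6] [[0.3982, -0.0881], [0.4275, -0.1061], [0.3927, -0.1539], [0.362, -0.1364]]
```

View pics/w1.png

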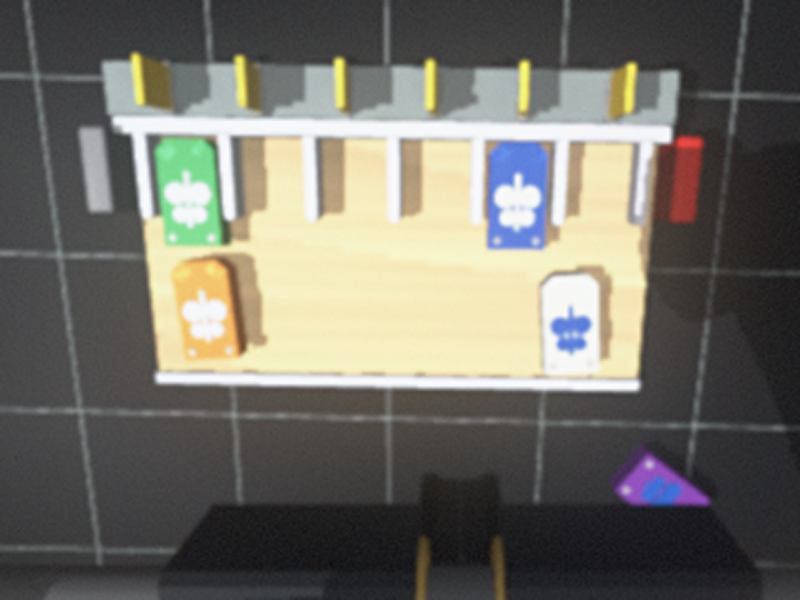

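The crop shows the white mould at (570,325) near the red block (685,180), with the purple plate off the rack at (660,490). The third gap from red, between the fins at x≈395 and 475, is empty. Next I fit the rack pose from crop features.

```bash
python3 - <<'E'
from h import *
from scipy.optimize import least_squares
c=wcap()
# crop px -> rack pts (mm)
F=[((157,378),(-92,150,15)),((640,385),(-92,-150,15)),((140,54),(71+11,115,76)),((241,56),(82,69,76)),((339,58),(82,23,76)),((430,60),(82,-23,76)),((523,62),(82,-69,76)),((632,64),(82,-115,76)),
((150,220),(5,138,32)),((234,220),(5,92,32)),((313,220),(5,46,32)),((394,220),(5,0,32)),((475,221),(5,-46,32)),((558,222),(5,-92,32)),((637,222),(5,-138,32))]
def f(q,ret=False):
    e=[]
    for (x,y),p in F:
        C,S=np.cos(q[2]),np.sin(q[2]); w=np.array([q[0]+C*p[0]*1e-3-S*p[1]*1e-3,q[1]+S*p[0]*1e-3+C*p[1]*1e-3,p[2]*1e-3])
        e+=list(proj(c,w)-[70+x*.4,30+y*.4])
    return np.array(e)
r=least_squares(f,[.546,.042,0],loss="soft_l1"); print(r.x,np.degrees(r.x[2]));print(np.round(f(r.x).reshape(-1,2),1).tolist())
E
```

```text
[0.55022313 0.04283058 0.01075573] 0.6162576509629077
[[0.2, -0.1], [-0.0, -0.3], [0.1, 0.3], [-1.2, 0.0], [-1.3, -0.2], [1.4, -0.4], [3.3, -0.6], [-1.3, -0.8], [-0.7, -0.6], [-1.4, -0.1], [-0.1, 0.3], [0.3, 0.8], [0.7, 0.8], [0.3, 0.9], [1.5, 1.3]]
```

>>> step_arm --linear '[[31,28,0],[31,28,0],[31,28,0],[31,28,0],[0,0,50],[0,0,50],[0,0,50],[0,0,50],[0,0,0],[0,0,0]]' --delta_rot '[[0,0,0.012],[0,0,0],[0,0,0],[0,0,0],[0,0,0],[0,0,0],[0,0,0],[0,0,0],[0,0,0],[0,0,0]]' --grip '[0,0,0,0,0,0,0,0,0,0]'

```text
time_s: 5.0
tcp_pos: [0.6249, -0.1061, 0.0845]
ee_rot: [[1.0, 0.013, 0.003], [0.013, -1.0, -0.001], [0.003, 0.001, -1.0]]
wrist_force: [-0.5, 0.4, 0.9]
gripper_width: 0.009
gripper_force: 0.0
```

```bash
python3 - <<'E'
from h import *
s=sense();print(s["time_s"],np.round(s["tcp_pos"],4),np.round(s["ee_rot"][:2],3))
c=capture("scene");cv2.imwrite("pics/s2.png",cv2.resize(c["img"][110:270,190:380],(712,600),interpolation=cv2.INTER_CUBIC)[...,::-1])
E
```

```text
5.0 [ 0.6249 -0.1061  0.0845] [[ 1.     0.013  0.003]
 [ 0.013 -1.    -0.001]]
```

View pics/s2.png

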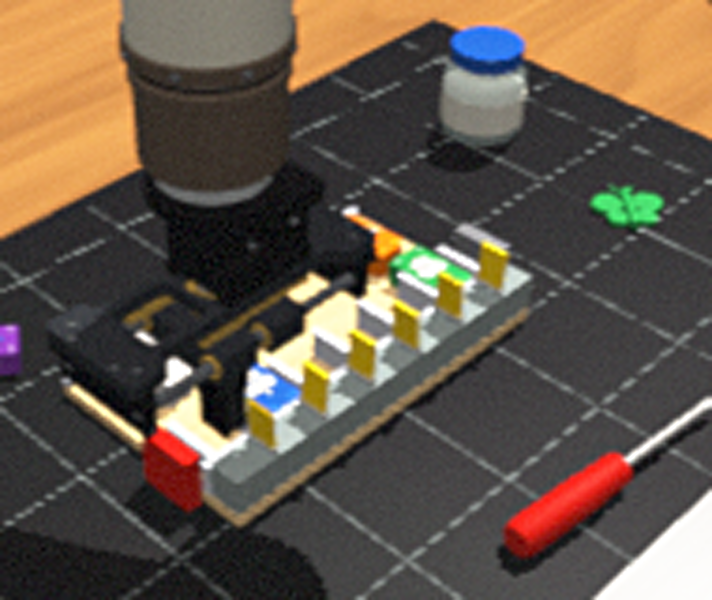

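The gripper hangs above the red end (fingertip about 84 mm up, crop (220,410)), and all six tags are upright. Next I descend and sweep.

>>> step_arm --linear '[[-2,0,13],[0,0,13],[0,0,0],[0,-15,0],[0,-20,0],[0,-20,0],[0,-20,0],[0,-20,0],[0,-15,0],[0,0,0]]' --delta_rot '[[0,0,0],[0,0,0],[0,0,0],[0,0,0],[0,0,0],[0,0,0],[0,0,0],[0,0,0],[0,0,0],[0,0,0]]' --grip '[0,0,0,0,0,0,0,0,0,0]'

```text
time_s: 6.3
tcp_pos: [0.62, 0.0055, 0.0566]
ee_rot: [[1.0, 0.014, 0.0], [0.014, -1.0, 0.0], [0.0, -0.0, -1.0]]
wrist_force: [0.0, -0.2, 0.5]
gripper_width: 0.005
gripper_force: 0.1
```

```bash
python3 - <<'E'
from h import *
s=sense();print(s["time_s"],np.round(s["tcp_pos"],4))
c=capture("scene");cv2.imwrite("pics/s3.png",cv2.resize(c["img"][150:270,210:350],(700,600),interpolation=cv2.INTER_CUBIC)[...,::-1])
E
```

```text
6.3 [0.62   0.0055 0.0566]
```

View pics/s3.png

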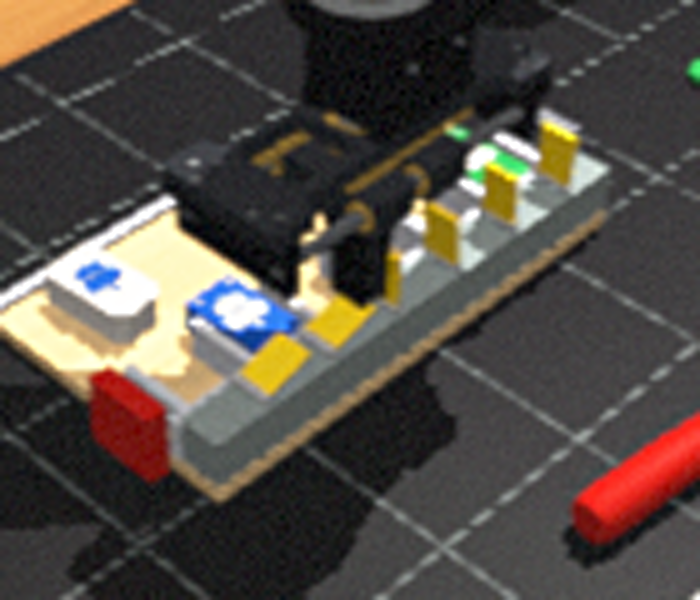

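Two tags lie flat and the finger is touching the third, at crop (390,275). The last three (440,235), (500,190), (560,150) are upright. I'll go 28 mm further, then up.

>>> step_arm --linear '[[0,-14,0],[0,-14,0],[0,0,0],[0,0,-40],[0,0,-50],[0,0,-40],[0,0,0]]' --delta_rot '[[0,0,0],[0,0,0],[0,0,0],[0,0,0],[0,0,0],[0,0,0],[0,0,0]]' --grip '[0,0,0,0,0,0,0]'

```text
time_s: 7.22
tcp_pos: [0.6218, 0.0325, 0.191]
ee_rot: [[1.0, 0.013, 0.009], [0.012, -1.0, 0.002], [0.009, -0.002, -1.0]]
wrist_force: [-0.7, 0.5, -0.5]
gripper_width: 0.005
gripper_force: 0.0
```

```bash
python3 - <<'E'
from h import *
s=sense();print(s["time_s"],np.round(s["tcp_pos"],4))
c=capture("scene");cv2.imwrite("pics/s4.png",cv2.resize(c["img"][150:270,210:350],(700,600),interpolation=cv2.INTER_CUBIC)[...,::-1])
x=silhouettes("scene","white_mould_mid")
t=capture("top")
for q in landmark_of("top","white_mould_mid")[:2]:print(q["score"],q["point"],atz(t,q["point"],.02))
E
```

```text
7.225 [0.6218 0.0325 0.191 ]
0.79 [311.5, 246.8] [ 0.38907958 -0.13153968  0.02      ]
0.74 [279.2, 206.4] [ 0.49683335 -0.06248195  0.02      ]
```

View pics/s4.png

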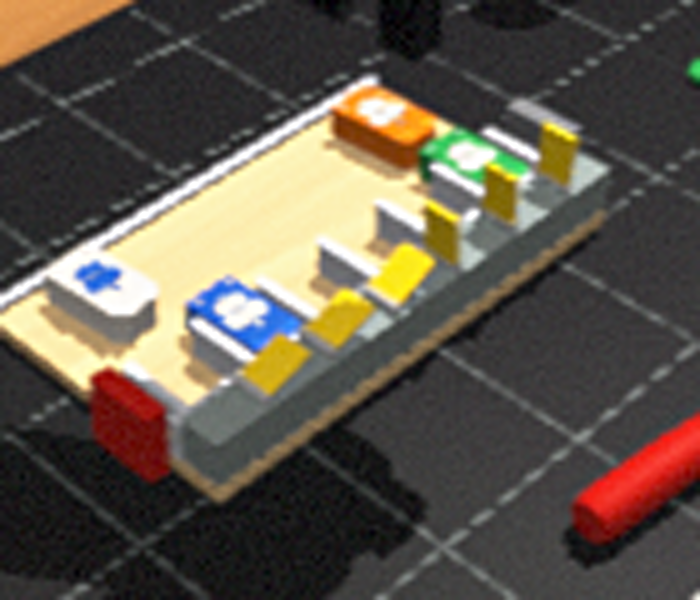

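All three first tags are down, at crop (275,365), (335,318), (400,275), and the other three stand. The white mould at (105,295) has not moved. Next I go to its red-side flank.

>>> step_arm --linear '[[-31,33,0],[-31,33,0],[-31,33,0],[-31,33,0],[0,0,50],[0,0,50],[0,0,40],[0,0,0],[0,0,0]]' --delta_rot '[[0,0,0],[0,0,0],[0,0,0],[0,0,0],[0,0,0],[0,0,0],[0,0,0],[0,0,0],[0,0,0]]' --grip '[0,0,0,0,0,0,0,0,0]'

```text
time_s: 8.55
tcp_pos: [0.498, -0.1015, 0.0473]
ee_rot: [[1.0, 0.013, 0.001], [0.013, -1.0, -0.0], [0.001, 0.0, -1.0]]
wrist_force: [0.1, 0.1, 1.0]
gripper_width: 0.006
gripper_force: 0.0
```

>>> step_arm --linear '[[0,0,20],[0,0,11],[0,0,0],[0,-10,0],[0,-8,0],[0,-8,0],[0,-8,0],[0,-8,0],[0,-8,0],[0,0,0]]' --delta_rot '[[0,0,0],[0,0,0],[0,0,0],[0,0,0],[0,0,0],[0,0,0],[0,0,0],[0,0,0],[0,0,0],[0,0,0]]' --grip '[0,0,0,0,0,0,0,0,0,0]'

```text
time_s: 9.8
tcp_pos: [0.4966, -0.0508, 0.0155]
ee_rot: [[1.0, 0.013, -0.0], [0.013, -1.0, 0.0], [-0.0, -0.0, -1.0]]
wrist_force: [0.3, -1.1, 0.8]
gripper_width: 0.005
gripper_force: 0.0
```

```bash
cat >> h.py <<'E'
def look(name):
    s=sense();print(s["time_s"],np.round(s["tcp_pos"],4))
    for n in("scene","top"):
        c=capture(n)
        if n=="scene": cv2.imwrite(f"pics/{name}.png",cv2.resize(c["img"][150:270,210:350],(700,600),interpolation=cv2.INTER_CUBIC)[...,::-1])
        for q in landmark_of(n,"white_mould_mid")[:2]:
            p=atz(c,q["point"],.02)-[.5502,.0428,0]; print(n,round(q["score"],2),"rack mm",np.round([1e3*(p[0]+.0108*p[1]),1e3*(p[1]-.0108*p[0])],1))
E
python3 -c "
from h import *
look('s5')"
```

```text
9.8 [ 0.4966 -0.0508  0.0155]
scene 0.82 rack mm [-150.  -181.9]
scene 0.57 rack mm [-53.1 -73.6]
top 0.76 rack mm [-168.4 -167.9]
top 0.43 rack mm [-46. -70.]
```

View pics/s5.png

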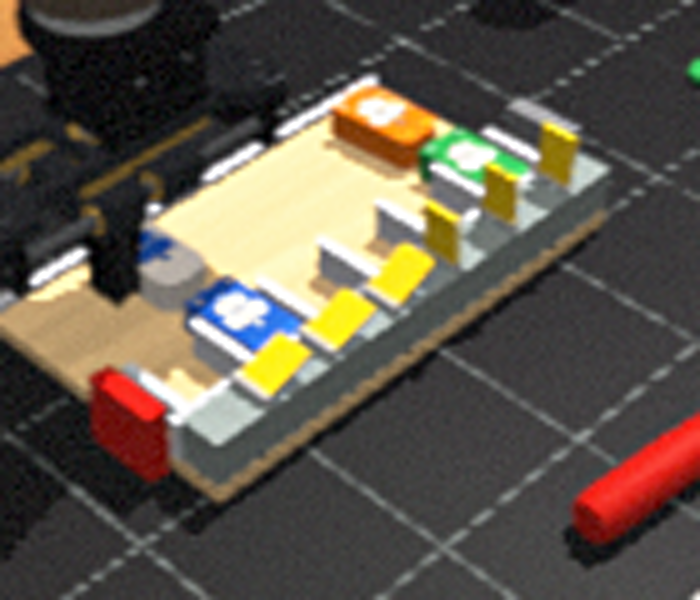

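The mould slides flat on the finger (crop (165,265)) and has cleared the blue one. I continue 36 mm, then back off and look from above.

>>> step_arm --linear '[[0,-9,0],[0,-9,0],[0,-9,0],[0,-9,0],[0,0,0],[0,8,0],[0,0,-50],[-40,0,-60],[-40,0,-60],[0,0,0]]' --delta_rot '[[0,0,0],[0,0,0],[0,0,0],[0,0,0],[0,0,0],[0,0,0],[0,0,0],[0,0,0],[0,0,0],[0,0,0]]' --grip '[0,0,0,0,0,0,0,0,0,0]'

```text
time_s: 11.25
tcp_pos: [0.4273, -0.0246, 0.1739]
ee_rot: [[1.0, 0.012, 0.01], [0.012, -1.0, 0.003], [0.01, -0.003, -1.0]]
wrist_force: [0.3, -0.6, -0.2]
gripper_width: 0.007
gripper_force: 0.0
```

```bash
cat >> h.py <<'E'
def R(p):
    p=np.array(p)-[.5502,.0428,0]; return np.round([1e3*(p[0]+.0108*p[1]),1e3*(p[1]-.0108*p[0])],1)
def wl(name):
    s=sense();print(s["time_s"],np.round(s["tcp_pos"],4)); c=wcap()
    for x in landmark_of("wrist","white_mould_mid")[:2]: print(round(x["score"],2),x["point"],R(atz(c,x["point"],.02)))
    for x in silhouettes("wrist","white_mould")[:2]:
        k,_=cv2.findContours(x["mask"].astype(np.uint8),0,1); k=max(k,key=cv2.contourArea)
        b=cv2.boxPoints(cv2.minAreaRect(k)); print([R(atz(c,q,.03)).tolist() for q in b])
    for y in(-46,0): 
        w=np.array([.5502+.005-.0108*y*1e-3*1,.0428+.0108*.005+y*1e-3,.032]); u=proj(c,w); cv2.circle(c["img"],tuple(int(v) for v in u),2,(255,0,0),-1)
    cv2.imwrite(f"pics/{name}.png",cv2.resize(c["img"],(768,576),interpolation=cv2.INTER_CUBIC)[...,::-1])
E
python3 -c "
from h import *
wl('w6')"
```

```text
11.25 [ 0.4273 -0.0246  0.1739]
0.7 [341.9, 209.4] [-162.2 -168.3]
0.63 [216.5, 110.2] [-50.1 -25. ]
[[-154.1, -130.3], [-127.5, -147.8], [-164.9, -198.1], [-193.2, -181.1]]
[[-22.7, -14.6], [-22.7, -47.9], [-82.6, -47.0], [-82.7, -11.8]]
```

View pics/w6.png

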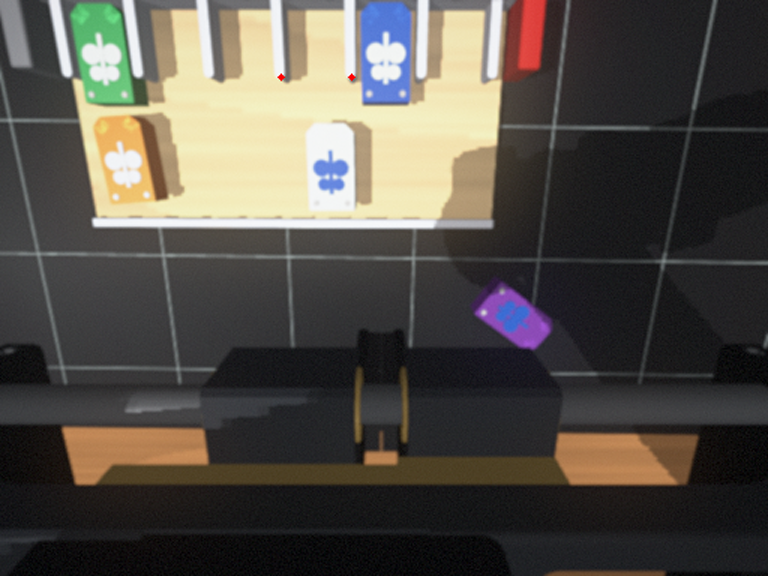

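The white plate (331,165) is straight and about 6 mm short of the gap centre-line (y≈−29). The finger geometry says the same. One more 6 mm nudge is needed.

>>> step_arm --linear '[[35,1,0],[35,1,50],[0,0,50],[0,0,40],[0,0,0],[0,0,0]]' --delta_rot '[[0,0,0],[0,0,0],[0,0,0],[0,0,0],[0,0,0],[0,0,0]]' --grip '[0,0,0,0,0,0]'

```text
time_s: 12.15
tcp_pos: [0.4978, -0.0255, 0.0297]
ee_rot: [[1.0, 0.013, 0.0], [0.013, -1.0, -0.0], [0.0, 0.0, -1.0]]
wrist_force: [0.2, 0.2, 0.2]
gripper_width: 0.005
gripper_force: 0.0
```

>>> step_arm --linear '[[0,0,13],[0,0,0],[0,-7,0],[0,-8,0],[0,0,0],[0,10,0],[0,0,-40],[-50,0,0],[0,-39,0],[0,0,0]]' --delta_rot '[[0,0,0],[0,0,0],[0,0,0],[0,0,0],[0,0,0],[0,0,0],[0,0,0],[0,0,0],[0,0,0],[0,0,0]]' --grip '[0,0,0,0,0,0,0,0,0,0]'

```text
time_s: 13.4
tcp_pos: [0.4465, 0.0187, 0.0571]
ee_rot: [[1.0, 0.015, 0.001], [0.015, -1.0, 0.0], [0.001, -0.0, -1.0]]
wrist_force: [0.3, -0.3, -0.0]
gripper_width: 0.008
gripper_force: 0.0
```

```bash
python3 -c "
from h import *
wl('w7')"
```

```text
13.4 [0.4465 0.0187 0.0571]
0.84 [259.2, 142.3] [-51.  -25.7]
0.6 [430.7, 282.3] [-162.2 -164.3]
[[-182.4, -137.9], [-154.5, -134.4], [-155.9, -184.3], [-183.9, -189.6]]
[[-22.0, -9.3], [-21.9, -40.2], [-80.9, -42.1], [-81.1, -8.4]]
```

View pics/w7.png

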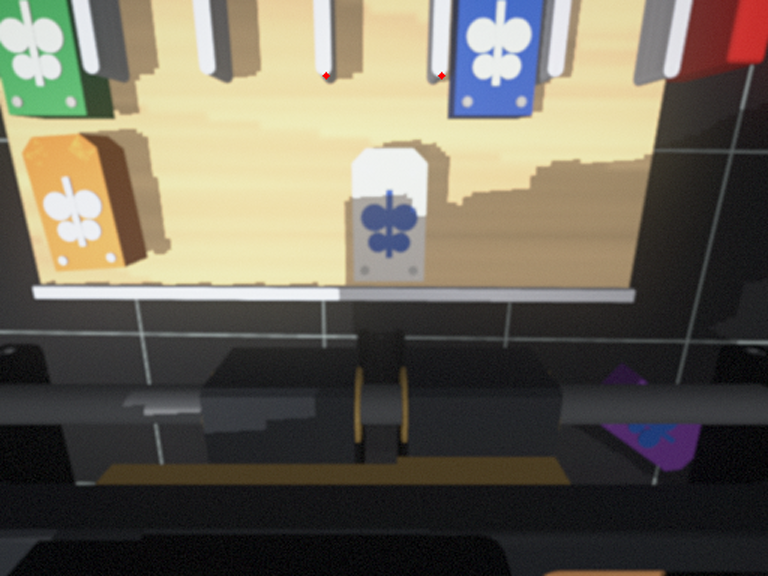

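The plate (390,215) lines up with the gap between the marked fins (326 and 441), and the finger sits behind the tail. I descend to clear the lip and push.

>>> step_arm --linear '[[0,0,20],[0,0,18],[0,0,0],[10,0,0],[10,0,0],[10,0,0],[10,0,0],[10,0,0],[10,0,0],[0,0,0]]' --delta_rot '[[0,0,0],[0,0,0],[0,0,0],[0,0,0],[0,0,0],[0,0,0],[0,0,0],[0,0,0],[0,0,0],[0,0,0]]' --grip '[0,0,0,0,0,0,0,0,0,0]'

```text
time_s: 14.8
tcp_pos: [0.5076, 0.0189, 0.0185]
ee_rot: [[1.0, 0.012, 0.001], [0.012, -1.0, 0.0], [0.001, -0.0, -1.0]]
wrist_force: [0.3, -0.5, -0.8]
gripper_width: 0.006
gripper_force: 0.0
```

>>> step_arm --linear '[[8,0,0],[6,0,0],[4,0,0],[0,0,0]]' --delta_rot '[[0,0,0],[0,0,0],[0,0,0],[0,0,0]]' --grip '[0,0,0,0]'

```text
time_s: 15.3
tcp_pos: [0.5248, 0.019, 0.0186]
ee_rot: [[1.0, 0.012, 0.0], [0.012, -1.0, 0.0], [0.0, -0.0, -1.0]]
wrist_force: [-0.1, 0.1, 0.4]
gripper_width: 0.006
gripper_force: 0.0
```

>>> step_arm --linear '[[3,0,0],[3,0,0],[2,0,0],[0,0,0]]' --delta_rot '[[0,0,0],[0,0,0],[0,0,0],[0,0,0]]' --grip '[0,0,0,0]'

```text
time_s: 15.8
tcp_pos: [0.5319, 0.0189, 0.0184]
ee_rot: [[1.0, 0.012, -0.001], [0.012, -1.0, -0.0], [-0.001, 0.0, -1.0]]
wrist_force: [-1.9, 0.1, 0.5]
gripper_width: 0.006
gripper_force: 0.8
```

>>> step_arm --linear '[[2,0,0],[0,0,0]]' --delta_rot '[[0,0,0],[0,0,0]]' --grip '[0,0]'

```text
time_s: 16.05
tcp_pos: [0.532, 0.0187, 0.0182]
ee_rot: [[1.0, 0.012, -0.005], [0.012, -1.0, -0.001], [-0.005, 0.001, -1.0]]
wrist_force: [-6.6, 2.2, 2.3]
gripper_width: 0.002
gripper_force: 2.9
```

>>> step_arm --linear '[[1.5,0,0],[0,0,0]]' --delta_rot '[[0,0,0],[0,0,0]]' --grip '[0,0]'

```text
time_s: 16.3
tcp_pos: [0.532, 0.0186, 0.018]
ee_rot: [[1.0, 0.011, -0.008], [0.011, -1.0, -0.001], [-0.008, 0.001, -1.0]]
wrist_force: [-8.6, 3.2, 5.6]
gripper_width: 0.002
gripper_force: 4.3
```

The plate has hit the stop: TCP is at rack x≈−18.5, where full home was predicted. I back off and check.

>>> step_arm --linear '[[-5,0,0],[-15,0,0],[-20,0,-20],[-40,0,-40],[-40,0,-50],[0,0,-50],[0,0,0]]' --delta_rot '[[0,0,0],[0,0,0],[0,0,0],[0,0,0],[0,0,0],[0,0,0],[0,0,0]]' --grip '[0,0,0,0,0,0,0]'

```text
time_s: 17.18
tcp_pos: [0.4189, 0.0185, 0.1815]
ee_rot: [[1.0, 0.013, 0.011], [0.013, -1.0, 0.004], [0.011, -0.004, -1.0]]
wrist_force: [-1.1, 0.2, -0.1]
gripper_width: 0.004
gripper_force: 0.0
```

```bash
python3 -c "
from h import *
wl('w8')
c=wcap();cv2.imwrite('pics/w9.png',cv2.resize(c['img'][0:180,60:300],(800,600),interpolation=cv2.INTER_CUBIC)[...,::-1])
for n in ('blue_mould_mid','green_mould_mid'):
  for x in landmark_of('wrist',n)[:2]:print(n,x['score'],R(atz(c,x['point'],.02)))"
```

```text
17.175 [0.4189 0.0185 0.1815]
0.96 [256.9, 30.3] [ 20.6 -24.3]
0.73 [375.5, 204.0] [-165.5 -166.9]
[[-153.6, -127.4], [-126.9, -144.0], [-164.7, -197.3], [-193.1, -181.4]]
[[-11.6, -8.3], [44.3, -8.8], [44.4, -39.6], [-11.5, -40.7]]
blue_mould_mid 0.96 [ 19.5 -69. ]
green_mould_mid 0.91 [ 21.  115.8]
```

View pics/w9.png

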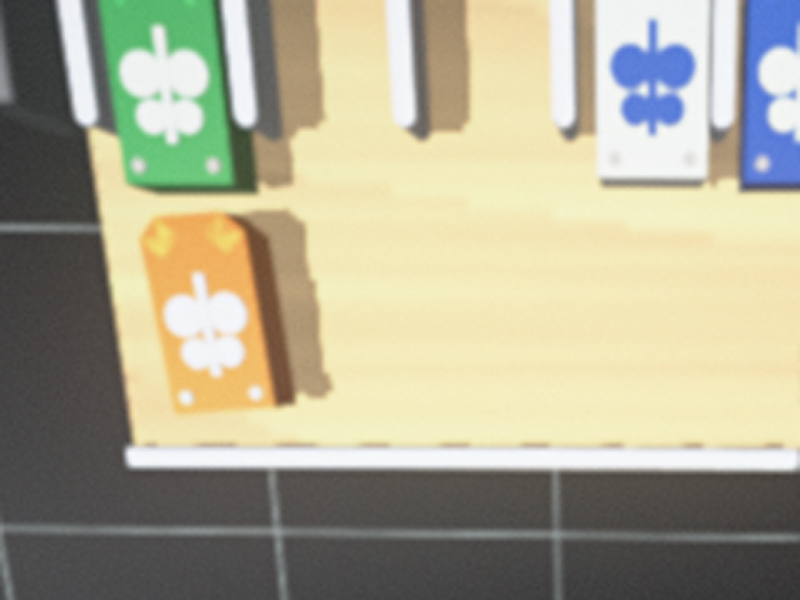

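The white plate (652,90) sits in the third gap. Its measured depth of 20.6 mm is level with the stored green and blue plates, and it met the stop with force. Handing in.

```bash
python3 -c "
from h import *
print(finish_job())"
```

```text
the job is handed in; nothing more can be done
None
```

I handed the job in at about 17 s: the three tags nearest the red end were down with the other three standing, and the white mould plate was pushed, never lifted, against the back stop in the third gap. The judge returned no verdict, and I last saw the tags just before pushing the plate.

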